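# Change over three paint samples between the test instruments

## Robot

A 6-joint arm with a two-finger parallel gripper is mounted at the origin on the work surface. World frame = base frame: x ahead of the robot, y to its left, z up, the work surface at z = 0. Lengths are in mm, angles in rad, forces in N, time in s.
With the tool pointing down it reaches from about 350 to 775 mm from the base axis. Payload 7.3 kg.
Tool frame: the origin (TCP) lies at the very end of the fingers, on their centre line; the grasp point (between the pads) lies 19 mm behind it; x points along the fingers, z is the direction in which the jaws open and shut, and the axes are right-handed (so a half turn about x gives the same grasp; the last joint's range is limited). The gripper opens to 92 mm and grips with 3 to 60 N. Pads are 19 mm wide; open, the fingers measure 130 mm over their backs; the gripper's body (75 mm by 190 mm) begins 47 mm behind the grasp point.
Start: joints at [0.968, 0.342, 1.524, -0, 1.275, -0.146], TCP at [231.555, 471.197, 226.741] pointing down, gripper open.
Joint ranges: [-2.53, 2.53], [-0.77, 2.02], [0.04, 2.7], [-1, 4.14], [0.28, 2.66], [-3.11, 3.11]. Speed limits (rad/s): [2.57, 2.57, 3.14, 3.14, 3.14, 3.14].

## Interface

Orientations are given as [roll, pitch, yaw] about the fixed x, y, z axes, in that order (R = Rz(yaw) Ry(pitch) Rx(roll)).
In Python, from plant import * gives the robot as it stands.
- The arm moves only by the tool carry_out, never from a script. Its argument "rows" is a list of rows, each a list of 4 numbers: the shift along the world's x, y, z in mm, then the turn about the world's z in degrees. In form: [[x, y, z, twist], ...]. A call has 1 to 20 rows; each row is the pose to reach, as a shift and turn from the pose measured when the call began; what a row does not reach only later rows make up. A row lasts 1/12 s, in which the tool goes at most 41.7 mm and 7.16 degrees, less where a joint would pass 70% of its speed; a pose out of reach is approached as far as the arm can. A call with a gripper value outside its range is refused whole. "hand" is the finger opening in mm, from 0 to 91.8, set as the call begins (left out, the last holds). The fingers move at their own pace and stop on an object; the grip force is fixed at half the most. Time passes only in rows, so rows that repeat a pose let the fingers close. It gives the time, the measured TCP pose, the force and the opening at its end, in the units of the state.
- get_obs(): the state, without advancing time (a new reading comes with each control period).
- capture(name): name is "scene" or "top"; returns the picture (420x560x3 uint8, red, green, blue); there is no depth.
- camera_info(name): a dict with "camera_matrix" (3x3 intrinsics, pixels), "dist" ([k1, k2, p1, p2, k3] as OpenCV has them; the pictures are not rectified), "pose" (4x4, takes a point from camera to world coordinates). Camera axes: x right, y down, z forward; pixel columns grow to the right and rows downward; lengths in mm; the calibration is good to about 2 mm. A picture is of the moment at which its call begins. camera_info takes no time and is no camera call.
- close_job(): hands the job in, once; it reports no verdict.
The state is a dict: "time": time; "joint_positions": joint angles; "dq": joint speeds; "tau": joint torques, N m; "tool_pos": TCP position; "tcp_rot": TCP orientation; "contact_force": force on the tool from outside, world axes, zero at the start; "moment": the same for the moment, N m; "grip_width": finger opening in mm.
Only numpy, scipy, OpenCV 4.12 (cv2) and the standard library are available. Lean on these libraries where they do the work, as an engineer would, in place of code of your own. Each camera call takes 0.05 s, during which the arm holds its last target. There are 200 camera calls.

## Task

Time to move the three paint samples on by one instrument: the white jar goes from the balance to the magnetic stirrer, the steel tin from the stirrer to the orbital shaker, and the amber bottle from the shaker to the balance. Every instrument is occupied; the bare cork mat is free for parking a sample on the way. Set each sample down gently, upright and in the middle of its pan, plate or platform, never drop or tip one, and do not disturb the spare rotor and the glass beaker that stand on the bench.

Things in the scene. Friction and masses are not known exactly. Their poses are not given: they have to be found in the camera images.
- jar_center (a point): white plastic sample jar with a white screw lid, upright, at the start on the balance. 72 mm tall; round body 62 mm across up to 48 mm above its foot, lid 58 mm across from 56 to 72 mm. 0.2 to 0.4 kg. The point is its centre, 36 mm above its foot; z is its upright axis.
- tin_center (a point): plain steel sample tin with a press lid, upright, at the start on the magnetic stirrer. 54 mm across, 58 mm tall. 0.17 to 0.35 kg. The point is its centre, 29 mm above its foot; z is its upright axis.
- bottle_center (a point): amber glass sample bottle with a white paper band and a black screw cap, upright, at the start on the orbital shaker. 88 mm tall; round body 46 mm across up to 52 mm above its foot, then a shoulder; cap 29 mm across from 68 to 88 mm. 0.12 to 0.25 kg. The point is its centre, 44 mm above its foot; z is its upright axis.
- balance_pan (a point): low white electronic balance (180 x 140 mm, display and keys on its robot side) with a square bare steel pan, 112 x 112 mm. The point is the middle of the pan's top face, 52 mm above the bench, where the bottle must end. The balance is fixed to the bench, x points away from its display, z up.
- stirrer_plate (a point): grey magnetic stirrer (176 x 130 mm, one knob on its robot side) with a round white ceramic plate, 114 mm across. The point is the middle of the plate's top face, 76 mm above the bench, where the jar must end. Fixed to the bench, x points away from its knob, z up.
- shaker_mat (a point): white orbital shaker (180 x 138 mm, two knobs on its robot side) with a square aluminium platform covered by a ribbed black rubber mat, 114 x 114 mm. It is switched off and its platform does not move. The point is the middle of the mat's top face, 78 mm above the bench, where the tin must end. Fixed to the bench, x points away from its knobs, z up.
- cork_top (a point): bare square cork mat, 140 x 140 mm, 8 mm thick, fixed to the bench: the free spot. The point is the middle of its top face. The three instruments and this mat stand side by side in an arc in front of the robot, in any order, their middles at least 165 mm apart. Low things (tape roll, spatula, brush, lid, wrench, marker; all under 35 mm tall) lie loose around them, never on them.
- rotor_center (a point): bystander: spare steel viscometer rotor standing loose on the bench, a cylinder 45 mm across and 47 mm tall with a thin stem and hub up to 110 mm. The point is half-way up, 55 mm above its foot. Leave it alone.
- beaker_center (a point): bystander: small empty glass beaker, 60 mm across, 75 mm tall, standing loose on the bench. The point is half-way up, 37.5 mm above its foot. Leave it alone.
Mind the look-alikes: they are no part of the job. What is shaped like the part that bears tin_center but red is not meant.

How it is judged:
By the outcome, as a careful person would: the job done as asked, in the order asked, and still so for the second after the job is handed in, with the robot touching nothing.
It also fails if it takes over 115 s, if anything falls off the work surface, if the arm or the gripper's body presses on something with over 40 N, if the wrist force passes 120 N, or if a joint passes its speed limit or range.

## Working session

There is one attempt and no reset: what is moved stays moved. The work goes in short steps, Python scripts to look and compute and a tool call to move; the robot and the scene stay as the last step left them, time stands still between calls to the robot, and variables do not carry over. Pictures are saved under pics/ and viewed, about 12 in all and at most 16, crops included, and the job is handed in when it is done.

Besides the shell and the picture viewer there is one more tool, called as name([rows], argument=value, ...), one row to a line, values as JSON. carry_out: Moves the arm, as the interface text tells. Its arguments: {"type":"object","properties":{"rows":{"type":"array"},"hand":{"type":"number"}},"required":["rows"]}

```bash
mkdir -p pics; ls; python3 - <<'E'
from plant import *
import cv2, numpy as np
np.set_printoptions(precision=3,suppress=True)
print(get_obs())
for n in ("scene","top"):
    im=capture(n); cv2.imwrite(f"pics/{n}0.png",cv2.cvtColor(im,cv2.COLOR_RGB2BGR)); print(n,camera_info(n))
E
```

```text
pics
{'time': 0.0, 'joint_positions': array([ 0.968,  0.343,  1.525, -0.   ,  1.275, -0.146]), 'dq': array([-0.001,  0.001, -0.001,  0.002,  0.001,  0.   ]), 'tau': array([ -0.001, -43.124, -24.422,   0.072,   0.056,  -0.   ]), 'tool_pos': array([231.334, 470.855, 226.075]), 'tcp_rot': array([ 3.016,  1.569, -2.153]), 'contact_force': array([-0.027,  0.339, -0.352]), 'moment': array([-0.013, -0.006, -0.011]), 'grip_width': 92.01906153406313}
scene {'camera_matrix': array([[462.764,   0.   , 272.842],
       [  0.   , 462.764, 208.254],
       [  0.   ,   0.   ,   1.   ]]), 'dist': array([-0.023,  0.   ,  0.   ,  0.   ,  0.   ]), 'pose': array([[  -0.137,    0.582,   -0.802, 1482.337],
       [   0.991,    0.089,   -0.104,  110.589],
       [   0.011,   -0.808,   -0.589,  785.322],
       [   0.   ,    0.   ,    0.   ,    1.   ]])}
top {'camera_matrix': array([[521.571,   0.   , 279.693],
       [  0.   , 521.571, 210.116],
       [  0.   ,   0.   ,   1.   ]]), 'dist': array([-0.085,  0.   ,  0.   ,  0.   ,  0.   ]), 'pose': array([[   0.014,   -0.999,    0.051,  496.589],
       [  -1.   ,   -0.013,    0.025,   -7.382],
       [  -0.024,   -0.051,   -0.998, 1269.36 ],
       [   0.   ,    0.   ,    0.   ,    1.   ]])}
```

View pics/scene0.png

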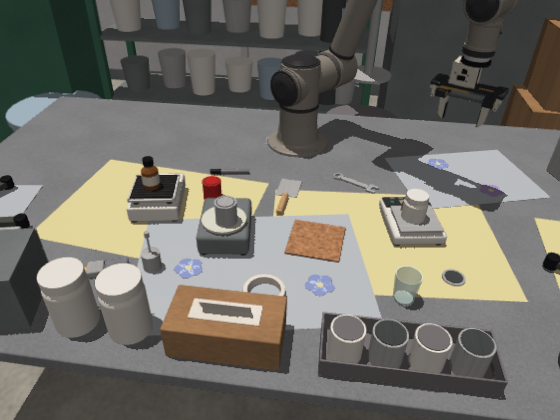

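View pics/top0.png

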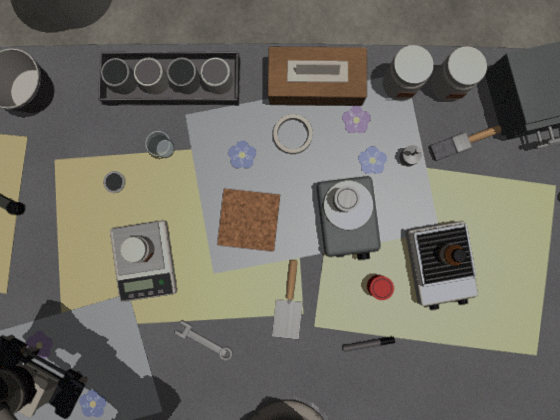

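The top view shows the balance with the white jar at (134,250) and the cork at (249,219). The stirrer with the steel tin is at (347,198), and the shaker with the amber bottle is at (455,255). The red look-alike tin is at (380,287), the rotor at (411,156) and the beaker at (158,145).

Other candidates that could be confused:
- **Tin:** red tin (380,287), rotor (411,156), and the grey cups in the tray (117–215,73).
- **Jar:** the big white jars at (412,70) and (464,70), and the tape ring (292,133).
- **Bottle:** the black-capped items at the edges of the bench.

By the descriptions I choose the three that stand on the instruments.

```bash
cat > h.py <<'E'
from plant import *
import cv2, numpy as np
np.set_printoptions(precision=1,suppress=True)
CI={n:camera_info(n) for n in ("scene","top")}
def ray(n,uv,z):
    c=CI[n]; p=cv2.undistortPoints(np.array(uv,float).reshape(-1,1,2),c["camera_matrix"],c["dist"]).reshape(-1,2)
    d=np.c_[p,np.ones(len(p))]@c["pose"][:3,:3].T; o=c["pose"][:3,3]
    return o+d*((z-o[2])/d[:,2])[:,None]
def proj(n,P):
    c=CI[n]; M=np.linalg.inv(c["pose"])
    return cv2.projectPoints(np.array(P,float).reshape(-1,1,3),cv2.Rodrigues(M[:3,:3])[0],M[:3,3],c["camera_matrix"],c["dist"])[0].reshape(-1,2)
def snap(n,f):
    im=cv2.cvtColor(capture(n),cv2.COLOR_RGB2BGR); cv2.imwrite(f"pics/{f}.png",im); return im
def crop(im,u0,v0,w,h,s): return cv2.resize(im[v0:v0+h,u0:u0+w],None,fx=s,fy=s,interpolation=cv2.INTER_CUBIC)
E
python3 - <<'E'
from h import *
im=cv2.imread("pics/top0.png"); hsv=cv2.cvtColor(im,cv2.COLOR_BGR2HSV)
a=np.hstack([crop(im,*o,88,100,3) for o in ((100,215),(305,160),(400,212))])
cv2.imwrite("pics/c1.png",a)
# cork
m=((hsv[...,0]<20)&(hsv[...,1]>90)).astype(np.uint8)
cs,_=cv2.findContours(m[180:260,205:290],cv2.RETR_EXTERNAL,cv2.CHAIN_APPROX_NONE)
c=max(cs,key=cv2.contourArea)+np.array([205,180])
P=ray("top",c,8)[:,:2].astype(np.float32); print("cork",cv2.minAreaRect(P))
E
```

```text
cork ((537.965087890625, 99.42283630371094), (137.12033081054688, 136.83151245117188), 84.49472045898438)
```

View pics/c1.png

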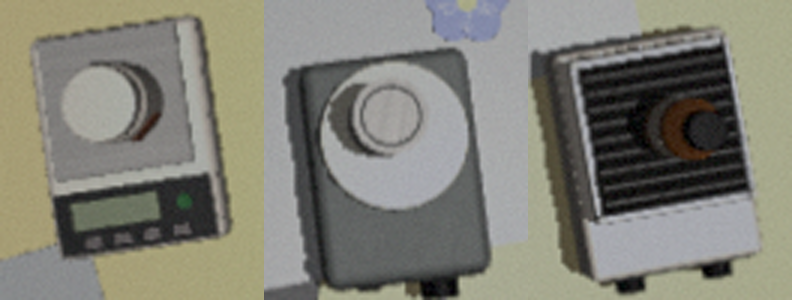

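The crop shows the white jar left of the pan's middle, the bare steel tin with a concentric lid up-left on the white plate, and the amber bottle with its black cap right on the ribbed mat. This confirms the choice. Next I measure with the corner and circle pixels.

```bash
python3 - <<'E'
from h import *
from scipy.spatial.transform import Rotation as R
im=cv2.imread("pics/top0.png"); g=cv2.cvtColor(im,cv2.COLOR_BGR2GRAY)
def C(o,pts): return np.array(pts,float)/3+np.array(o)-0.33
o1,o2,o3=(100,215),(305,160),(400,212)
out={}
for n,o,p,z in (("pan",o1,[(38,42),(178,22),(196,163),(54,181)],52),("mat",o3,[(50,70),(198,40),(220,190),(72,217)],78)):
    P=ray("top",C(o,p),z)[:,:2]; print(n,P.mean(0),"sides",np.linalg.norm(P-np.roll(P,1,0),axis=1)); out[n]=(*P.mean(0),z)
for n,o,p,r,z in (("plate",o2,(130,136),74,76),("jarlid",o1,(98,103),37,124),("tintop",o2,(126,118),37,134),("cap",o3,(177,131),21,166)):
    P=ray("top",C(o,[p,(p[0]+r,p[1]),(p[0]-r,p[1])]),z); print(n,P[0],"dia",np.linalg.norm(P[1]-P[2])); out[n]=tuple(P[0])
for n,p,z in (("rotor_hub",(412,150),110),("beaker",(158,145),75),("red",(380,287),58)): print(n,ray("top",[p],z))
# check in scene view
s=cv2.imread("pics/scene0.png")
for k,P in out.items():
    for nm,I in (("top",im),("scene",s)):
        w={"pan":56,"mat":57,"plate":57,"jarlid":29,"tintop":27,"cap":14.5}[k]
        t=np.linspace(0,2*np.pi,40); q=proj(nm,np.c_[P[0]+w*np.cos(t),P[1]+w*np.sin(t),0*t+P[2]])
        cv2.polylines(I,[np.round(q*8).astype(int)],True,(0,0,255) if k in("pan","mat","plate") else (0,255,0),1,cv2.LINE_AA,3)
a=np.hstack([crop(im,*o,88,100,3) for o in (o1,o2,o3)])
b=np.hstack([crop(s,*o,88,88,3) for o in ((372,170),(185,170),(115,145))])
cv2.imwrite("pics/c2.png",np.vstack([a,b]))
o=get_obs(); print(R.from_euler("xyz",o["tcp_rot"]).as_matrix())
E
```

```text
pan [463.6 354.9] sides [110.4 113.6 111.5 114.5]
mat [ 460.7 -356.3] sides [112.6 116.4 115.3 115.6]
plate [ 571.5 -134.3   76. ] dia 112.96147304615744
jarlid [464.5 347.1 124. ] dia 55.99029311567427
tintop [ 580.9 -125.1  134. ] dia 53.75860743808154
cap [ 462.3 -360.3  166. ] dia 30.00054450584061
rotor_hub [[ 694.8 -273.5  110. ]]
beaker [[706.4 308.5  75. ]]
red [[ 383.9 -211.9   58. ]]
[[-0.  -0.9  0.4]
 [-0.   0.4  0.9]
 [-1.   0.  -0. ]]
```

View pics/c2.png

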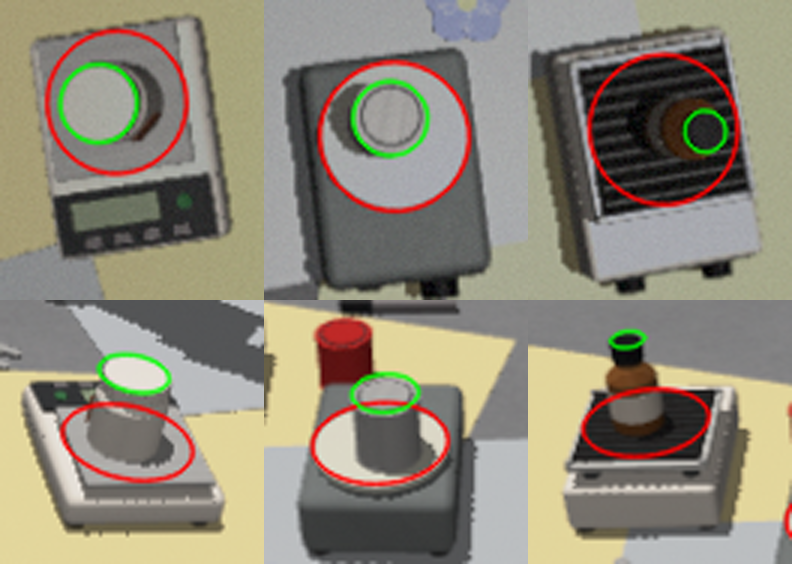

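Lid, tin and cap outlines fit in both views, and the sizes agree (112–116 mm sides, 113/56/54/30 mm diameters). The plan: park the tin on the cork, then jar → stirrer, bottle → balance, tin → shaker. First I go above the tin.

carry_out([
  [18,-30,0,0],
  [38,-64,0,0],
  [58,-98,0,0],
  [78,-132,0,0],
  [98,-166,0,0],
  [118,-200,0,0],
  [138,-234,0,0],
  [158,-268,0,0],
  [178,-302,0,0],
  [198,-336,0,0],
  [218,-370,0,0],
  [238,-404,0,0],
  [258,-438,0,0],
  [278,-472,0,0],
  [298,-506,0,0],
  [318,-540,0,0],
  [338,-575,0,0],
  [350,-596,0,0],
  [350,-596,0,0],
  [350,-596,0,0],
], hand=91.8)

```text
time: 1.77
tool_pos: [581.1, -126.1, 224.9]
tcp_rot: [2.091, 1.568, -3.08]
contact_force: [-0.2, 0.3, -0.3]
grip_width: 92.1
```

carry_out([
  [0,1,-15,0],
  [0,1,-40,0],
  [0,1,-65,0],
  [0,1,-85,0],
  [0,1,-100,0],
  [0,1,-112,0],
  [0,1,-122,0],
  [0,1,-130,0],
  [0,1,-135,0],
  [0,1,-136,0],
  [0,1,-136,0],
])

```text
time: 2.68
tool_pos: [581.1, -124.9, 89.1]
tcp_rot: [2.115, 1.568, -3.056]
contact_force: [-0.0, 0.0, 0.9]
grip_width: 91.9
```

```bash
python3 - <<'E'
from h import *
a=snap("scene","s1"); b=snap("top","t1")
cv2.imwrite("pics/c3.png",np.hstack([crop(a,150,120,150,150,2.6),crop(b,270,120,150,150,2.6)]))
E
```

```text
(no output)
```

View pics/c3.png

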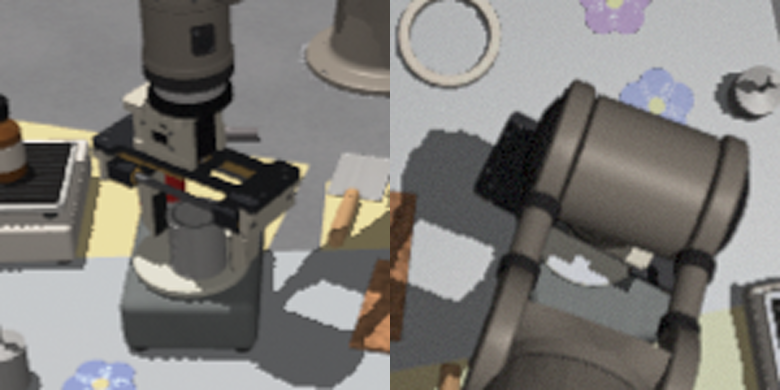

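The scene crop shows the tin standing between the two open fingers, about mid-way, with clearance below the gripper body. Now I close.

carry_out([
  [0,0,0,0],
  [0,0,0,0],
  [0,0,0,0],
  [0,0,0,0],
  [0,0,0,0],
  [0,0,0,0],
  [0,0,0,0],
  [0,0,0,0],
], hand=45)

```text
time: 3.45
tool_pos: [581.6, -125.0, 89.7]
tcp_rot: [2.317, 1.569, -2.854]
contact_force: [0.1, 0.8, -0.4]
grip_width: 53.7
```

carry_out([
  [0,0,3,0],
  [0,0,10,0],
  [0,0,22,0],
  [0,0,34,0],
  [-1,5,42,0],
  [-4,20,45,0],
  [-8,42,45,0],
  [-13,68,45,0],
  [-18,96,45,0],
  [-24,124,45,0],
  [-29,152,45,0],
  [-34,178,45,0],
  [-38,200,45,0],
  [-41,214,43,0],
  [-43,222,35,0],
  [-43,224,20,0],
  [-43,224,2,0],
  [-43,224,-16,0],
  [-43,224,-32,0],
  [-43,224,-44,0],
])

```text
time: 5.12
tool_pos: [537.1, 99.2, 43.6]
tcp_rot: [2.166, 1.567, -3.005]
contact_force: [-0.2, 0.9, -2.8]
grip_width: 53.5
```

carry_out([
  [0,0,-6,0],
  [0,0,-11,0],
  [0,0,-14,0],
  [0,0,-16,0],
  [0,0,-18,0],
  [0,0,-19,0],
  [0,0,-19,0],
  [0,0,-19,0],
])

```text
time: 5.78
tool_pos: [537.3, 99.2, 24.9]
tcp_rot: [2.181, 1.567, -2.991]
contact_force: [0.6, 0.4, -3.1]
grip_width: 53.5
```

carry_out([
  [0,0,-1,0],
  [0,0,-1.5,0],
  [0,0,-2,0],
  [0,0,-2.5,0],
  [0,0,-2.5,0],
])

```text
time: 6.2
tool_pos: [537.3, 99.2, 22.3]
tcp_rot: [2.183, 1.567, -2.988]
contact_force: [0.4, 0.4, -2.1]
grip_width: 53.3
```

carry_out([
  [0,0,-0.5,0],
  [0,0,-1,0],
  [0,0,-1,0],
])

```text
time: 6.45
tool_pos: [537.3, 99.2, 21.7]
tcp_rot: [2.189, 1.567, -2.983]
contact_force: [-1.2, -0.4, 3.0]
grip_width: 53.4
```

The force has gone from −3 to +3 N, so the tin has contact. I release it, rise, and go over to the jar.

carry_out([
  [0,0,0,0],
  [0,0,0,0],
  [0,0,0,0],
  [0,0,0,0],
  [0,0,0,0],
  [0,0,0,0],
  [0,0,10,0],
  [0,0,30,0],
  [0,0,60,0],
  [0,0,95,0],
  [0,0,130,0],
], hand=91.8)

```text
time: 7.37
tool_pos: [536.8, 99.2, 153.5]
tcp_rot: [2.162, 1.567, -3.009]
contact_force: [0.4, -0.5, -0.4]
grip_width: 91.7
```

carry_out([
  [-8,26,15,0],
  [-16,56,15,0],
  [-26,90,15,0],
  [-36,124,15,0],
  [-46,158,15,0],
  [-56,192,15,0],
  [-66,226,10,0],
  [-72,248,0,0],
  [-72,248,0,0],
  [-72,248,0,0],
])

```text
time: 8.2
tool_pos: [463.9, 348.0, 153.5]
tcp_rot: [2.283, 1.566, -2.886]
contact_force: [0.0, -0.2, 0.3]
grip_width: 91.7
```

```bash
python3 - <<'E'
from h import *
a=snap("scene","s2"); b=snap("top","t2")
cv2.imwrite("pics/c4.png",np.hstack([crop(a,260,130,200,150,2.2),crop(b,90,160,160,150,2.2)]))
E
```

```text
(no output)
```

View pics/c4.png

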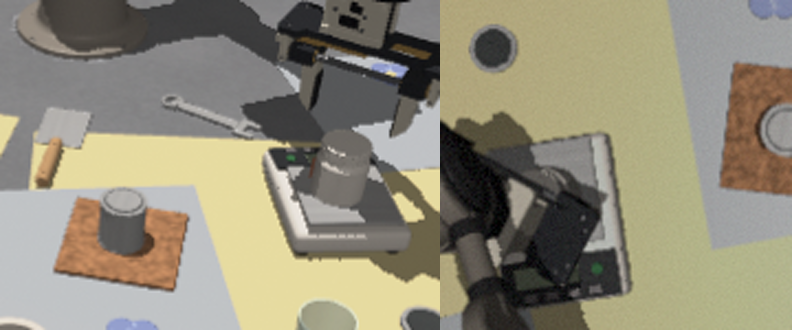

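The tin stands upright near the cork's middle, and the fingers straddle the jar. I descend and grip.

carry_out([
  [0,-1,-12,0],
  [0,-1,-30,0],
  [0,-1,-46,0],
  [0,-1,-58,0],
  [0,-1,-68,0],
  [0,-1,-76,0],
  [0,-1,-82,0],
  [0,-1,-86,0],
  [0,-1,-87,0],
  [0,-1,-87,0],
])

```text
time: 9.13
tool_pos: [465.2, 345.6, 67.2]
tcp_rot: [2.23, 1.567, -2.942]
contact_force: [-0.7, 0.0, 0.3]
grip_width: 92.1
```

carry_out([
  [0,0,0,0],
  [0,0,0,0],
  [0,0,0,0],
  [0,0,0,0],
  [0,0,0,0],
  [0,0,0,0],
  [0,0,0,0],
], hand=52)

```text
time: 9.72
tool_pos: [465.6, 345.9, 67.5]
tcp_rot: [2.039, 1.568, -3.133]
contact_force: [1.1, 1.1, 1.6]
grip_width: 61.2
```

carry_out([
  [0,0,3,0],
  [0,0,10,0],
  [0,0,22,0],
  [0,0,36,0],
  [2,-6,50,0],
  [5,-20,60,0],
  [9,-40,68,0],
  [14,-64,70,0],
  [20,-90,70,0],
  [26,-118,70,0],
  [32,-146,70,0],
  [38,-174,70,0],
  [45,-202,70,0],
  [51,-230,70,0],
  [57,-258,70,0],
  [63,-286,70,0],
  [69,-314,70,0],
  [75,-342,70,0],
  [81,-368,70,0],
  [87,-392,70,0],
])

```text
time: 11.38
tool_pos: [551.9, -48.7, 137.7]
tcp_rot: [2.133, 1.567, -3.04]
contact_force: [0.1, -0.5, -1.0]
grip_width: 61.1
```

carry_out([
  [5,-24,0,0],
  [10,-46,0,0],
  [14,-64,0,0],
  [17,-78,-2,0],
  [19,-86,-10,0],
  [19,-88,-20,0],
  [19,-88,-28,0],
  [19,-88,-34,0],
  [19,-88,-38,0],
  [19,-88,-40,0],
  [19,-88,-40,0],
])

```text
time: 12.3
tool_pos: [570.7, -135.8, 97.1]
tcp_rot: [2.003, 1.566, 3.114]
contact_force: [0.6, -0.2, -2.4]
grip_width: 61.1
```

carry_out([
  [1,1,-1,0],
  [1.5,1,-2,0],
  [1.5,1,-3,0],
  [1.5,1,-4,0],
  [1.5,1,-4.5,0],
  [1.5,1,-5,0],
  [1.5,1,-5,0],
])

```text
time: 12.88
tool_pos: [572.1, -134.9, 92.1]
tcp_rot: [2.002, 1.566, 3.114]
contact_force: [-0.9, -0.5, -2.7]
grip_width: 61.4
```

carry_out([
  [0,0,-0.5,0],
  [0,0,-1,0],
  [0,0,-1,0],
])

```text
time: 13.13
tool_pos: [572.2, -135.0, 91.5]
tcp_rot: [2.045, 1.567, -3.126]
contact_force: [-1.1, 0.6, 1.6]
grip_width: 60.6
```

carry_out([
  [0,0,-0.3,0],
  [0,0,-0.3,0],
  [0,0,-0.3,0],
  [0,0,-0.3,0],
  [0,0,-0.3,0],
  [0,0,-0.3,0],
  [0,0,-0.3,0],
  [0,0,10,0],
  [0,0,30,0],
  [0,0,60,0],
  [0,0,90,0],
  [0,0,112,0],
  [0,0,112,0],
], hand=91.8)

```text
time: 14.22
tool_pos: [574.5, -135.8, 209.8]
tcp_rot: [-1.7, 1.564, -0.588]
contact_force: [-0.8, -1.1, 0.4]
grip_width: 91.8
```

carry_out([
  [-8,-16,0,0],
  [-20,-42,0,0],
  [-34,-70,0,0],
  [-48,-98,0,0],
  [-62,-126,0,0],
  [-76,-154,0,0],
  [-90,-182,0,0],
  [-102,-208,0,0],
  [-110,-225,0,0],
  [-110,-225,0,0],
  [-110,-225,0,0],
])

```text
time: 15.13
tool_pos: [463.9, -361.2, 209.6]
tcp_rot: [-1.619, 1.565, -0.51]
contact_force: [0.0, 0.7, -0.3]
grip_width: 91.8
```

```bash
python3 - <<'E'
from h import *
print(get_obs()["tool_pos"])
a=snap("scene","s3"); b=snap("top","t3")
cv2.imwrite("pics/c5.png",np.hstack([crop(a,90,100,190,170,2.1),crop(b,300,130,180,170,2.1)]))
E
```

```text
[ 463.9 -361.2  209.6]
```

View pics/c5.png

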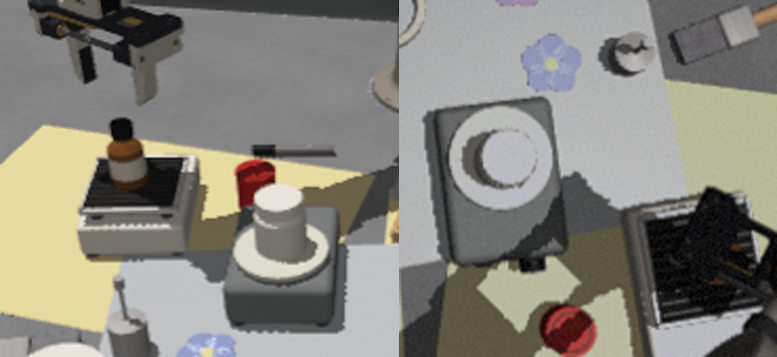

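The jar stands upright on the plate, roughly central, and the bottle is under the fingers. I descend and grip.

carry_out([
  [-1.5,1,-12,0],
  [-1.5,1,-32,0],
  [-1.5,1,-52,0],
  [-1.5,1,-68,0],
  [-1.5,1,-80,0],
  [-1.5,1,-90,0],
  [-1.5,1,-97,0],
  [-1.5,1,-102,0],
  [-1.5,1,-104,0],
  [-1.5,1,-104,0],
])

```text
time: 16.07
tool_pos: [463.5, -358.6, 105.7]
tcp_rot: [-1.601, 1.565, -0.488]
contact_force: [1.2, -0.5, 0.2]
grip_width: 91.9
```

carry_out([
  [0,0,0,0],
  [0,0,0,0],
  [0,0,0,0],
  [0,0,0,0],
  [0,0,0,0],
  [0,0,0,0],
  [0,0,0,0],
  [0,0,0,0],
  [0,0,0,0],
], hand=38)

```text
time: 16.82
tool_pos: [463.4, -358.9, 105.8]
tcp_rot: [-1.649, 1.564, -0.537]
contact_force: [-1.1, -1.4, 0.8]
grip_width: 45.2
```

carry_out([
  [0,0,3,0],
  [0,0,10,0],
  [0,0,24,0],
  [0,0,42,0],
  [0,0,60,0],
  [0,2,78,0],
  [0,10,90,0],
  [0,24,98,0],
  [0,44,100,0],
  [0,68,100,0],
  [0,96,100,0],
  [0,126,100,0],
  [0,156,100,0],
  [0,186,100,0],
  [0,216,100,0],
  [0,246,100,0],
  [0,276,100,0],
  [0,306,100,0],
  [0,336,100,0],
  [0,366,100,0],
])

```text
time: 18.48
tool_pos: [462.0, 9.6, 205.6]
tcp_rot: [-1.668, 1.566, -0.555]
contact_force: [-0.3, 0.4, -2.1]
grip_width: 45.1
```

carry_out([
  [0,30,0,0],
  [0,60,0,0],
  [0,90,0,0],
  [0,120,0,0],
  [0,150,0,0],
  [0,180,0,0],
  [0,210,0,0],
  [0,240,0,0],
  [0,268,0,0],
  [0,294,0,0],
  [0,316,0,0],
  [0,332,-4,0],
  [0,342,-14,0],
  [0,348,-30,0],
  [0,349,-48,0],
  [0,349,-66,0],
  [0,349,-84,0],
  [0,349,-98,0],
  [0,349,-108,0],
  [0,349,-112,0],
])

```text
time: 20.15
tool_pos: [460.7, 357.6, 91.3]
tcp_rot: [-2.488, 1.566, -1.376]
contact_force: [0.1, 0.1, -0.8]
grip_width: 45.3
```

carry_out([
  [1.5,-1.5,-3,0],
  [3,-2.5,-6,0],
  [3,-2.5,-8,0],
  [3,-2.5,-9,0],
  [3,-2.5,-10,0],
  [3,-2.5,-10.5,0],
  [3,-2.5,-10.5,0],
])

```text
time: 20.73
tool_pos: [463.8, 355.2, 81.0]
tcp_rot: [-2.405, 1.566, -1.293]
contact_force: [0.0, -0.0, -1.1]
grip_width: 45.3
```

carry_out([
  [0,0,-0.5,0],
  [0,0,-1,0],
  [0,0,-1,0],
])

```text
time: 20.98
tool_pos: [463.8, 355.2, 80.1]
tcp_rot: [-2.365, 1.566, -1.253]
contact_force: [0.1, -1.0, -1.8]
grip_width: 45.1
```

carry_out([
  [0,0,-0.4,0],
  [0,0,-0.8,0],
  [0,0,-0.8,0],
])

```text
time: 21.23
tool_pos: [463.8, 355.2, 79.9]
tcp_rot: [-2.288, 1.566, -1.175]
contact_force: [-1.6, -0.4, 4.1]
grip_width: 45.4
```

carry_out([
  [0,0,0,0],
  [0,0,0,0],
  [0,0,0,0],
  [0,0,0,0],
  [0,0,0,0],
  [0,0,0,0],
  [0,0,0,0],
  [0,0,0,0],
  [0,0,8,0],
  [0,0,24,0],
  [0,0,50,0],
  [0,0,80,0],
  [0,0,100,0],
  [0,0,100,0],
], hand=91.8)

```text
time: 22.4
tool_pos: [465.9, 356.6, 185.5]
tcp_rot: [-1.087, 1.561, 0.026]
contact_force: [1.2, 0.4, 0.5]
grip_width: 91.7
```

carry_out([
  [6,-22,0,0],
  [14,-50,0,0],
  [24,-84,0,0],
  [34,-118,0,0],
  [44,-152,0,0],
  [54,-186,0,0],
  [64,-220,-10,0],
  [72,-246,-20,0],
  [74,-256,-25,0],
  [74,-256,-25,0],
  [74,-256,-25,0],
])

```text
time: 23.32
tool_pos: [539.5, 100.8, 160.4]
tcp_rot: [-1.024, 1.562, 0.087]
contact_force: [0.6, 0.2, 0.2]
grip_width: 91.5
```

```bash
python3 - <<'E'
from h import *
print(get_obs()["tool_pos"])
a=snap("scene","s4"); b=snap("top","t4")
cv2.imwrite("pics/c6.png",np.hstack([crop(a,260,130,200,150,2),crop(b,90,170,200,150,2)]))
E
```

```text
[539.5 100.8 160.4]
```

View pics/c6.png

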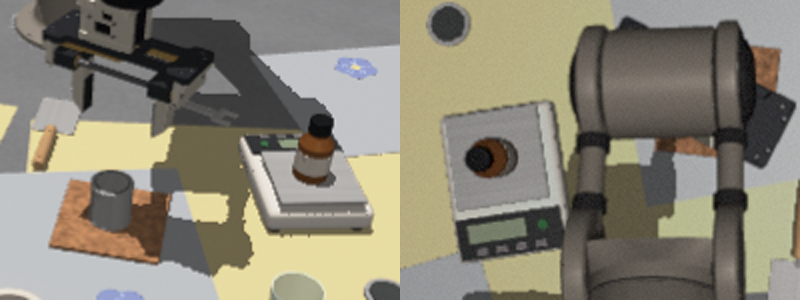

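The bottle stands upright on the pan. I descend onto the tin at (537,99).

carry_out([
  [-2,-1.5,-12,0],
  [-2,-1.5,-36,0],
  [-2,-1.5,-62,0],
  [-2,-1.5,-86,0],
  [-2,-1.5,-104,0],
  [-2,-1.5,-118,0],
  [-2,-1.5,-128,0],
  [-2,-1.5,-134,0],
  [-2,-1.5,-137,0],
  [-2,-1.5,-137,0],
])

```text
time: 24.25
tool_pos: [537.8, 101.0, 24.1]
tcp_rot: [-1.034, 1.56, 0.081]
contact_force: [-0.4, -1.0, 0.0]
grip_width: 91.5
```

carry_out([
  [0,0,0,0],
  [0,0,0,0],
  [0,0,0,0],
  [0,0,0,0],
  [0,0,0,0],
  [0,0,0,0],
  [0,0,0,0],
  [0,0,0,0],
], hand=45)

```text
time: 24.92
tool_pos: [537.7, 100.8, 24.2]
tcp_rot: [-1.062, 1.56, 0.052]
contact_force: [-1.4, -1.9, 2.2]
grip_width: 53.4
```

carry_out([
  [0,0,3,0],
  [0,0,10,0],
  [0,0,24,0],
  [0,0,44,0],
  [0,0,66,0],
  [0,0,88,0],
  [0,0,110,0],
  [0,-4,130,0],
  [-2,-12,146,0],
  [-4,-24,156,0],
  [-7,-42,160,0],
  [-11,-64,160,0],
  [-15,-90,160,0],
  [-20,-116,160,0],
  [-24,-142,160,0],
  [-29,-170,160,0],
  [-33,-198,160,0],
  [-38,-226,160,0],
  [-43,-254,160,0],
  [-47,-280,160,0],
])

```text
time: 26.58
tool_pos: [489.6, -181.0, 184.0]
tcp_rot: [-1.016, 1.561, 0.098]
contact_force: [-0.5, 0.2, -2.8]
grip_width: 53.6
```

carry_out([
  [-4,-26,0,0],
  [-9,-52,0,0],
  [-13,-78,0,0],
  [-18,-104,0,0],
  [-22,-128,0,0],
  [-26,-150,0,0],
  [-28,-166,-2,0],
  [-29,-174,-10,0],
  [-30,-177,-22,0],
  [-30,-177,-38,0],
  [-30,-177,-52,0],
  [-30,-177,-64,0],
  [-30,-177,-73,0],
  [-30,-177,-79,0],
  [-30,-177,-81,0],
  [-30,-177,-81,0],
])

```text
time: 27.92
tool_pos: [459.5, -357.7, 102.6]
tcp_rot: [-0.938, 1.562, 0.176]
contact_force: [-0.2, -0.5, -2.8]
grip_width: 53.6
```

carry_out([
  [0.5,1,-2,0],
  [1,1.5,-4,0],
  [1,1.5,-5.5,0],
  [1,1.5,-6.5,0],
  [1,1.5,-7.3,0],
  [1,1.5,-7.7,0],
  [1,1.5,-7.7,0],
])

```text
time: 28.5
tool_pos: [460.5, -356.2, 94.9]
tcp_rot: [-0.943, 1.562, 0.171]
contact_force: [0.1, 0.5, -2.2]
grip_width: 53.7
```

carry_out([
  [0,0,-0.5,0],
  [0,0,-1,0],
  [0,0,-1,0],
])

```text
time: 28.75
tool_pos: [460.6, -356.3, 94.3]
tcp_rot: [-0.994, 1.561, 0.12]
contact_force: [-1.1, 0.8, 1.6]
grip_width: 53.0
```

Contact at the expected height. I release, rise, and swing back clear of the samples, over the empty part of the bench between them.

carry_out([
  [0,0,-0.3,0],
  [0,0,-0.3,0],
  [0,0,-0.3,0],
  [0,0,-0.3,0],
  [0,0,-0.3,0],
  [0,0,-0.3,0],
  [0,0,-0.3,0],
  [0,0,-0.3,0],
  [0,0,8,0],
  [0,0,24,0],
  [0,0,50,0],
  [0,0,80,0],
  [0,0,105,0],
  [0,0,120,0],
], hand=91.8)

```text
time: 29.92
tool_pos: [461.3, -357.0, 218.3]
tcp_rot: [-1.297, 1.558, -0.183]
contact_force: [-0.2, -0.1, -0.2]
grip_width: 92.0
```

carry_out([
  [0,20,5,0],
  [-2,55,10,0],
  [-4,95,10,0],
  [-6,135,10,0],
  [-8,175,10,0],
  [-10,215,10,0],
  [-12,255,10,0],
  [-14,295,10,0],
  [-16,335,10,0],
  [-18,370,10,0],
  [-20,400,10,0],
  [-20,410,10,0],
  [-20,410,10,0],
  [-20,410,10,0],
])

```text
time: 31.08
tool_pos: [441.5, 52.8, 228.7]
tcp_rot: [-1.331, 1.557, -0.215]
contact_force: [-0.0, 0.6, -0.1]
grip_width: 91.5
```

```bash
python3 - <<'E'
from h import *
print(get_obs()["tool_pos"])
a=snap("scene","s5"); b=snap("top","t5")
o=((100,215),(305,160),(400,212))
A=np.hstack([crop(b,*q,88,100,3) for q in o])
B=np.hstack([crop(a,*q,88,88,3) for q in ((372,170),(185,170),(115,145))])
cv2.imwrite("pics/c7.png",np.vstack([A,B])); cv2.imwrite("pics/full5.png",np.hstack([cv2.resize(a,(400,300)),cv2.resize(b,(400,300))]))
E
```

```text
[441.5  52.8 228.7]
```

View pics/c7.png

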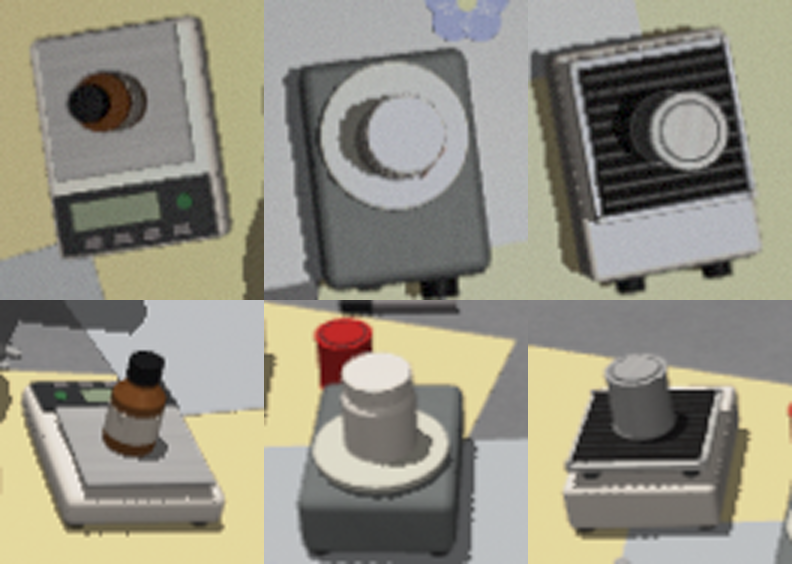

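View pics/full5.png

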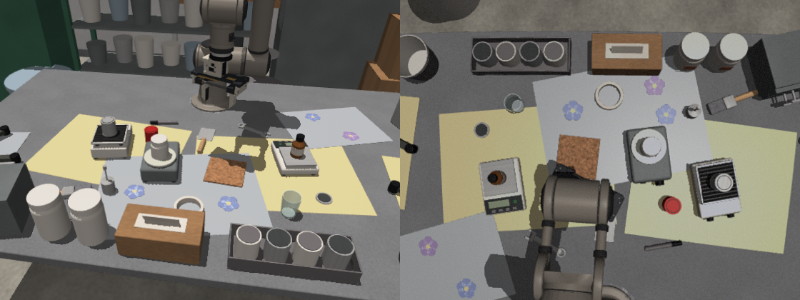

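All three are upright. I'll check the centring numerically, and that the bystanders have not moved.

```bash
python3 - <<'E'
from h import *
def C(o,p): return np.array(p,float)/3+np.array(o)-0.33
for n,o,p,z,t in (("bottle",(100,215),(90,103),140,(463.6,354.9)),("jar",(305,160),(141,133),148,(571.5,-134.3)),("tin",(400,212),(161,130),136,(460.7,-356.3))):
    q=ray("top",[C(o,p)],z)[0,:2]; print(n,q,"off",q-t)
a,b=cv2.imread("pics/top0.png"),cv2.imread("pics/t5.png")
for n,(u,v,w) in dict(rotor=(392,138,38),beaker=(140,127,36),red=(362,270,36)).items():
    T=cv2.matchTemplate(b[v-8:v+w+8,u-8:u+w+8],a[v:v+w,u:u+w],cv2.TM_CCOEFF_NORMED); m=cv2.minMaxLoc(T); print(n,m[1],np.array(m[3])-8)
E
```

```text
bottle [464.8 348.1] off [ 1.2 -6.8]
jar [ 569.2 -134.5] off [-2.3 -0.2]
tin [ 462.  -358.1] off [ 1.3 -1.8]
rotor 0.9976351857185364 [0 0]
beaker 0.9953909516334534 [0 0]
red 0.997957706451416 [0 0]
```

The bottle reads 7 mm off the middle in y, though the release was on target. I'll triangulate it across the two views before deciding.

```bash
python3 - <<'E'
from h import *
t,s=cv2.imread("pics/t5.png"),cv2.imread("pics/s5.png")
# cap = dark blob within window
for nm,I,(u,v,w,h) in (("top",t,(118,235,24,28)),("scene",s,(408,183,24,18))):
    g=I[v:v+h,u:u+w].max(2); m=(g<62).astype(np.uint8)
    n,l,st,ce=cv2.connectedComponentsWithStats(m); k=1+np.argmax(st[1:,4]); print(nm,st[k],ce[k]+[u,v])
ang=np.linspace(0,6.283,40)
for c,col in (((463.8,355.2),(0,255,0)),((464.8,348.1),(0,0,255))):
    for nm,I in (("top",t),("scene",s)):
        for r,z in ((14.5,140),(23,52)):
            q=proj(nm,np.c_[c[0]+r*np.cos(ang),c[1]+r*np.sin(ang),0*ang+z]); cv2.polylines(I,[np.round(q*8).astype(int)],True,col,1,cv2.LINE_AA,3)
    
cv2.imwrite("pics/c8.png",np.hstack([crop(t,105,222,65,60,6),crop(s,385,178,65,60,6)]))
E
```

```text
top [  5   7  14  15 160] [129.5 248.8]
scene [  6   4  14  14 121] [420.1 193. ]
```

View pics/c8.png

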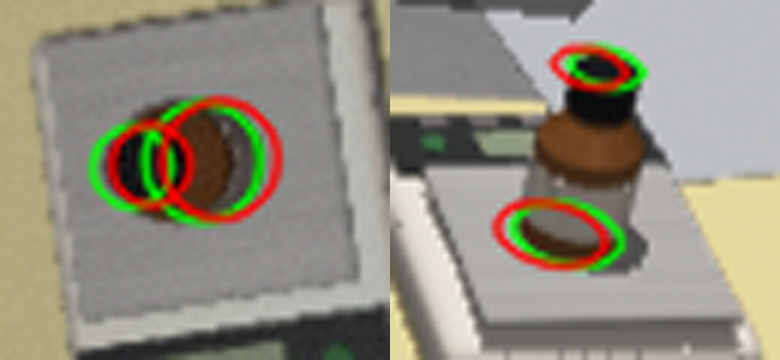

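```bash
python3 - <<'E'
from h import *
t,s=cv2.imread("pics/t5.png"),cv2.imread("pics/s5.png")
ang=np.linspace(0,6.283,60); k=6; tiles=[]
for c in ((463.8,355.2),(464.8,349)):
    for nm,I,(u,v) in (("top",t,(105,222)),("scene",s,(385,178))):
        K=crop(I,u,v,65,49,k)
        for r,z in ((14.5,140),(14.5,120),(23,104),(23,52)):
            q=(proj(nm,np.c_[c[0]+r*np.cos(ang),c[1]+r*np.sin(ang),0*ang+z])-[u,v]+.5)*k
            cv2.polylines(K,[q.astype(int)],True,(0,255,0),1)
        tiles.append(K)
cv2.imwrite("pics/c9.png",np.vstack([np.hstack(tiles[:2]),np.hstack(tiles[2:])]))
print(ray("scene",[(421,191)],140), ray("top",[(129.5,248.8)],140))
E
```

```text
[[473.7 355.  140. ]] [[465.2 348.5 140. ]]
```

View pics/c9.png

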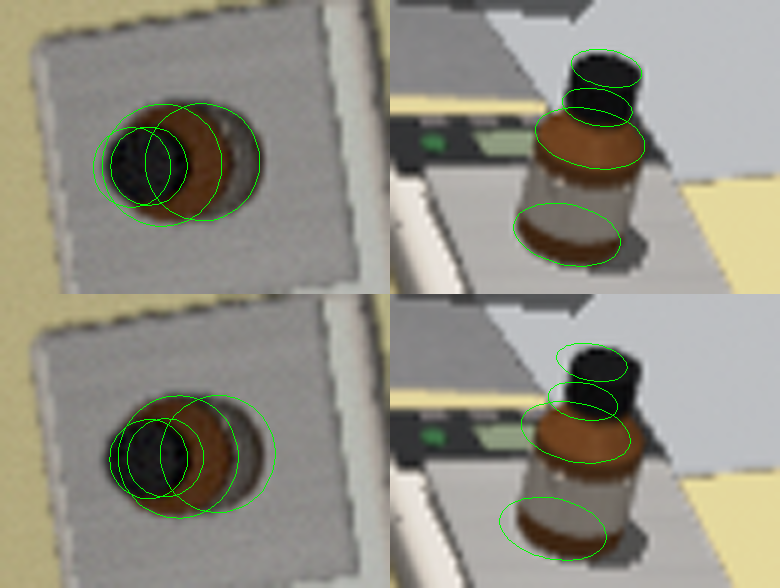

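```bash
python3 - <<'E'
from h import *
uv=np.array([(38,168),(95,322),(355,318),(280,173)])/6+np.array([385,178])-.4
P=ray("scene",uv,52)[:,:2]; print("pan from scene",P,P.mean(0),np.linalg.norm(P-np.roll(P,1,0),axis=1))
s=cv2.imread("pics/s5.png"); K=crop(s,375,170,80,75,8)
cv2.imwrite("pics/c10.png",K)
E
```

```text
pan from scene [[422.4 297.7]
 [532.7 314.1]
 [513.3 424.5]
 [409.6 407.3]] [469.5 360.9] [110.3 111.5 112.1 105.2]
```

View pics/c10.png

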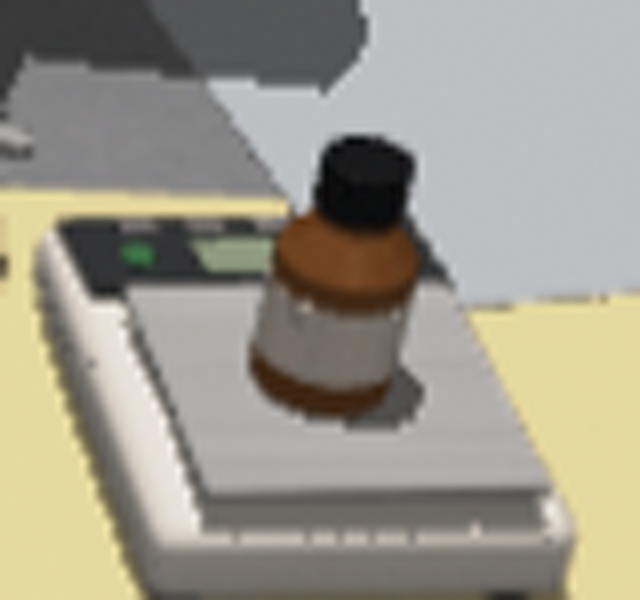

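The two views put the bottle about 4–7 mm from the pan's middle: the scene view puts its foot about 4–6 mm off, the top view its cap 7 mm and its foot about 0–3 mm. It is upright on a 112 mm pan, so I judge that central enough and won't risk a re-grasp. The jar and tin are within 3 mm and the bystanders have not moved, so I hand in.

```bash
python3 -c "
from plant import *
print(close_job(), get_obs()['time'])"
```

```text
the job is handed in; nothing more can be done
the job is handed in; nothing more can be done
```

I parked the tin on the cork, then moved the jar from the balance to the stirrer, the bottle from the shaker to the balance, and the tin from the cork to the shaker. Each was lowered until the force reading showed contact before I released it. The whole job took about 31 s of the 115 s allowed.

**What the last checks showed:**
- **Upright:** all three samples stand upright, and the gripper was clear of everything when I handed in.
- **Jar and tin:** both measure within about 3 mm of the middle of the plate and the mat.
- **Bystanders:** the rotor, beaker and red tin did not move, by image comparison.

**One check disagreed:** the two cameras did not agree on the bottle. I released it on the measured middle of the pan, but the top view puts its cap about 7 mm off and its foot 0–3 mm off. The scene view puts its foot 4–6 mm off. I took it to be roughly 4–7 mm off the middle of the 112 mm pan and left it rather than grasp it again.

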